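# Load the vial rack past the sampler's spring stop

## Task

Load the blue vial rack into the sampler without gripping it: with a fingertip, press down and hold the orange spring stop bar of the lane it is waiting in, and while it is held down push the rack by its end handle over the lowered stop and along the lane until it is fully home and the stop has sprung up again behind it. Pick nothing up, and leave the white rack, the other lane's stop bar and the things standing around as they are.

Things in the scene. Friction and masses are not known exactly. Their poses are not given: they have to be found in the camera images.
- sampler: vial sampler, fixed: deck with two rack lanes side by side. Origin on the bench between the lanes, at the stop noses; +y along the lanes, the way racks are loaded, towards its white housing (150 mm tall, gantry to 262 mm, from y = 117 mm); +x across, z up. Lane centres x = -46.5 (near) and +46.5 mm (far); floor 24 mm above the bench. Accessory shelf at x = 89 to 142 mm
- near_home (a point): where the near lane ends: lane centre at floor height on the face of the end wall (y = +109 mm in the sampler's frame). A rack at home has its front 0 to 5 mm from it (rack origin at y = +56 to +61 mm) and the stop up behind its body. Lane side rails, 11 mm high, run from y = -116 mm to here; their lips hold the rack's foot and leave 54 mm open
- far_home (a point): where the far lane ends: lane centre at floor height on the face of the end wall (y = +109 mm in the sampler's frame). A rack at home has its front 0 to 5 mm from it (rack origin at y = +56 to +61 mm) and the stop up behind its body. Lane side rails, 11 mm high, run from y = -116 mm to here; their lips hold the rack's foot and leave 54 mm open
- blue_rack: the blue 15-vial rack (white vial caps; the one to load, in either lane), about 0.42 kg, slides in its lane with 1 to 3 N. Origin: centre of its underside, on the lane floor; +y points along the lane, the way it is loaded. Foot 66 x 96 mm (y = -48 to +48 mm), body 50 mm wide, 32 mm tall, vial caps up to 44 mm; an end handle reaches back to y = -83 mm
- blue_rack_handle (a point): middle of the rear face of the blue rack's end handle, where it is pushed: an upright finger plate 40 mm wide, 5 mm thick, 16 to 36 mm above the lane floor, joined to the body by a ledge 40 mm wide and 35 mm long at 16 to 21 mm, high enough to pass over the thumb pad and the nose. Lies 83 mm behind the rack's origin and 26 mm above the lane floor; axes as the rack's
- white_rack: the white 15-vial rack (black vial caps; waits in the other lane and stays there), about 0.42 kg, slides in its lane with 1 to 3 N. Origin: centre of its underside, on the lane floor; +y points along the lane, the way it is loaded. Foot 66 x 96 mm (y = -48 to +48 mm), body 50 mm wide, 32 mm tall, vial caps up to 44 mm; an end handle reaches back to y = -83 mm
- near_stop_pad (a point): top centre of the orange ribbed thumb pad of the near lane's stop bar: 30 mm wide across the lane, 72 mm long along it (36 mm either way; y = -190 to -118 mm in the sampler's frame). Up, its top is 10 mm above the lane floor; it sinks into a groove 34 mm wide. One rigid piece with the nose. Moves down with the bar. Axes as the sampler's
- far_stop_pad (a point): top centre of the orange ribbed thumb pad of the far lane's stop bar: 30 mm wide across the lane, 72 mm long along it (36 mm either way; y = -190 to -118 mm in the sampler's frame). Up, its top is 10 mm above the lane floor; it sinks into a groove 34 mm wide. One rigid piece with the nose. Moves down with the bar. Axes as the sampler's
- near_stop_nose (a point): top centre of the loading-side face of the orange stop nose of the near lane's stop bar (26 mm wide, 8 mm thick: y = 0 to +8 mm in the sampler's frame; 8 mm above the lane floor when up). It blocks a waiting rack, whose front is 4 to 15 mm short of it. Moves down with the bar
- far_stop_nose (a point): top centre of the loading-side face of the orange stop nose of the far lane's stop bar (26 mm wide, 8 mm thick: y = 0 to +8 mm in the sampler's frame; 8 mm above the lane floor when up). It blocks a waiting rack, whose front is 4 to 15 mm short of it. Moves down with the bar
- near_stop (a joint): travel (m) of the near lane's stop bar: 0 = up, 0.012 = bottomed. Straight down; about 1.5 N starts it, 4.5 N bottoms it; springs up when let go. From 0.008 on its nose is at or below the lane floor and a rack can slide over (aim for 0.010 or more). Once over the nose the rack itself keeps the bar down, until its body has passed
- far_stop (a joint): travel (m) of the far lane's stop bar: 0 = up, 0.012 = bottomed. Straight down; about 1.5 N starts it, 4.5 N bottoms it; springs up when let go. From 0.008 on its nose is at or below the lane floor and a rack can slide over (aim for 0.010 or more). Once over the nose the rack itself keeps the bar down, until its body has passed
- vial: a loose 2 mL amber vial with red cap, 12 mm across, 32 mm tall, standing on the sampler's accessory shelf; bystander. Origin: centre of its underside
- cap_jar: small white jar with green cap, 34 mm across, 34 mm tall, on the accessory shelf; bystander. Origin: centre of its underside
- beaker: empty glass beaker, 70 mm across, 95 mm tall, on the bench; bystander. Origin: centre of its underside
- conical_flask: green-tinted conical flask, 84 mm across, 125 mm tall, on the bench; bystander. Origin: centre of its underside
- amber_bottle: amber reagent bottle with blue cap, 56 mm across, 125 mm tall, on the bench; bystander. Origin: centre of its underside
- wash_bottle: white wash bottle with red cap and spout, 62 mm across, 187 mm tall, on the bench; bystander. Origin: centre of its underside
- spatula: steel laboratory spatula, 160 mm long, 7 mm thick, lying on the bench; bystander. Origin: underside of its middle
There are look-alikes about, which are no part of the job. What is meant by the blue_rack is not pink, and is the smaller of those in its own colour.

How it is judged:
On the way, in this order (a step that is already met when the one before it is completed fails the run):
1. the stop bar of the blue rack's lane is held down while the rack still waits in front of its nose (y of blue_rack in the frame of sampler below -0.046 m and ((x of blue_rack in the frame of sampler below 0 m and value of joint near_stop above 0.008 m) or (x of blue_rack in the frame of sampler above 0 m and value of joint far_stop above 0.008 m))), for 0.1 s.
2. the blue rack slides over the lowered stop (y of blue_rack in the frame of sampler between -0.035 and 0.04 m and ((x of blue_rack in the frame of sampler below 0 m and value of joint near_stop above 0.007 m) or (x of blue_rack in the frame of sampler above 0 m and value of joint far_stop above 0.007 m))), for 0.1 s.
At the end, for the whole second after the job is handed in: The blue rack's body lies wholly beyond the stop nose of its lane (rack origin more than 54.5 mm beyond the nose's front face), flat on the lane floor (within 4 mm and 0.05 rad) and at rest, that lane's stop bar is up again within 2 mm, and the white rack is within 10 mm of where it was (y of blue_rack in the frame of sampler above 0.0545 m and ((x of blue_rack in the frame of sampler below 0 m and value of joint near_stop below 0.002 m) or (x of blue_rack in the frame of sampler above 0 m and value of joint far_stop below 0.002 m)) and z of blue_rack in the frame of sampler below 0.028 m and angle between blue_rack's own z axis and vertical below 0.05 rad and linear speed of blue_rack below 0.02 m/s and distance of white_rack from where it was at the start of the episode below 0.01 m); the robot touches nothing.
It fails at once if the blue rack is lifted or tipped (z of blue_rack in the frame of sampler above 0.032 m or angle between blue_rack's own z axis and vertical above 0.15 rad).
It fails at once if the white rack is moved more than 10 mm (distance of white_rack from where it was at the start of the episode above 0.01 m).
It fails at once if the other lane's stop bar is pressed ((x of blue_rack in the frame of sampler below 0 m and value of joint far_stop above 0.005 m) or (x of blue_rack in the frame of sampler above 0 m and value of joint near_stop above 0.005 m)).
It fails at once if a bystander is moved more than 25 mm, lifted or knocked over (distance of any of vial, cap_jar, beaker, conical_flask, amber_bottle, wash_bottle, spatula from where it was at the start of the episode above 0.025 m or angle between any of vial, cap_jar, beaker, conical_flask, amber_bottle, wash_bottle, spatula's own z axis and vertical above 0.5 rad).
It also fails if it takes over 32 s, if anything falls off the work surface, if the arm or the gripper's body presses on something with over 40 N, if the wrist force passes 120 N, or if a joint passes its speed limit or range.

## Robot

A 7-joint arm with a two-finger parallel gripper is mounted at the origin on the work surface. World frame = base frame: x ahead of the robot, y to its left, z up, the work surface at z = 0. Lengths are in m, angles in rad, forces in N, time in s.
With the tool pointing down it reaches from about 0.35 to 0.9 m from the base axis. Payload 8.1 kg.
Tool frame: the origin (TCP) lies between the finger pads; the fingertips stand ahead of it and the grasp point (between the pads) is the TCP (arm.nose_length is the z of the fingertips in the tool frame, in m); z points along the fingers, y is the line along which they close (so a half turn about z gives the same grasp; the last joint's range is limited). The gripper opens to 92 mm and grips with 3 to 60 N. Pads are 19 mm wide; open, the fingers measure 130 mm over their backs; the gripper's body (75 mm by 190 mm) begins 47 mm behind the grasp point.
Start: joints at [-1.3, 0.434, 0.025, 1.573, -0.012, 1.134, -0.075], TCP at [0.228, 0.582, 0.246] pointing down, gripper open.
Joint ranges: [-2.62, 2.62], [-0.44, 2.09], [-1.27, 1.32], [0.08, 2.57], [-1.32, 4.46], [0.12, 2], [-2.74, 2.74]. Speed limits (rad/s): [2.22, 2.22, 3.01, 3.01, 3.14, 3.14, 3.14].

## Interface

Orientations are given as a rotation vector (axis times angle).
In Python, from cell import sensors, optics, arm gives the robot as it stands.
- The arm moves only by the tool arm_command, never from a script. Its argument "deltas" is one flat list of numbers, 7 for each row, row after row: the turn, a rotation vector about the world's x, y, z as a fraction of full scale, then the shift along the world's x, y, z as a fraction of full scale, then the finger opening in mm, from 0 to 91.8. In form: [wx, wy, wz, dx, dy, dz, fingers, wx, wy, wz, dx, dy, dz, fingers, ...]. A call has 1 to 20 rows; each row is the pose to reach, as a shift and turn from the pose commanded when the call began; what a row does not reach only later rows make up. Full scale, the value 1, is 1 m for a shift and 90 degrees for a turn. A row lasts 1/10 s, in which the tool goes at most 50 mm and 8.59 degrees, less where a joint would pass 70% of its speed; a pose out of reach is approached as far as the arm can. A call with a number of a shift or a turn outside -1 to 1 is refused whole. A call with a gripper value outside its range is refused whole. The fingers move at their own pace and stop on an object; "force" is the grip in N (left out, the last holds). Time passes only in rows, so rows that repeat a pose let the fingers close. It gives the time, the measured TCP pose, the force, the opening and the grip force at its end, in the units of the state.
- sensors.observe(): the state, without advancing time (a new reading comes with each control period).
- optics.get_image(name): name is "side" or "top" or "wrist"; returns the picture (384x512x3 uint8, blue, green, red); there is no depth.
- optics.calibration(name): a dict with "camera_matrix" (3x3 intrinsics, pixels), "rvec" (rotation vector, rad) and "tvec" (3), from world to camera coordinates, as OpenCV has them. Camera axes: x right, y down, z forward; pixel columns grow to the right and rows downward; lengths in m; the calibration is good to about 2 mm. The wrist camera is an equidistant fisheye: a pixel r from the principal point sees the ray r / f radians off the axis. A picture is of the moment at which its call begins: read the wrist's pose just before it. calibration takes no time and is no camera call; for the wrist camera it gives the pose at the moment of the call.
- arm.sign_off(): hands the job in; it is judged then, once.
The state is a dict: "clock": time; "joints": joint angles; "dq": joint speeds; "joint_efforts": joint torques, N m; "position": TCP position; "ee_rot": TCP orientation; "force": force on the tool from outside, world axes, zero at the start; "ft_torque": the same for the moment, N m; "width": opening from 0.0 (shut) to 1.0 (fully open); "gripper_force": force on a finger pad.
Only numpy, scipy, OpenCV 4.12 (cv2) and the standard library are available. Lean on these libraries where they do the work, as an engineer would, in place of code of your own. Each camera call takes 0.05 s, during which the arm holds its last target. There are 200 camera calls.

## Working session

There is one attempt and no reset: what is moved stays moved. The work goes in short steps, Python scripts to look and compute and a tool call to move; the robot and the scene stay as the last step left them, time stands still between calls to the robot, and variables do not carry over. Pictures are saved under pics/ and viewed, at most 10 in all, crops included, and the job is handed in when it is done.

Besides the shell and the picture viewer there is one more tool, called as a command line: name --argument value ..., lists and objects as JSON in quotes. arm_command: Moves the arm, as the interface text tells. Its arguments: {"type":"object","properties":{"deltas":{"type":"array","items":{"type":"number"}},"force":{"type":"number"}},"required":["deltas"]}

```bash
mkdir -p pics && python3 - <<'E'
from cell import sensors, optics, arm
import cv2,numpy as np
s=sensors.observe();print({k:np.round(v,3) for k,v in s.items()}, arm.nose_length)
for n in("top","side"):
    cv2.imwrite(f"pics/{n}0.png",optics.get_image(n)); c=optics.calibration(n)
    R=cv2.Rodrigues(np.array(c["rvec"]))[0];print(n,np.round(c["camera_matrix"],1).tolist(),(-R.T@np.array(c["tvec"]).ravel()).round(3),R.round(3).tolist())
E
```

```text
{'clock': np.float64(0.0), 'joints': array([-1.3  ,  0.435,  0.025,  1.574, -0.012,  1.134, -0.075]), 'dq': array([-0.001, -0.001,  0.   , -0.   ,  0.001,  0.001,  0.001]), 'joint_efforts': array([-1.0000e-03, -6.6783e+01,  9.8500e-01, -3.1447e+01, -6.1000e-02,
        4.3000e-02,  0.0000e+00]), 'position': array([0.228, 0.581, 0.245]), 'ee_rot': array([-5.840e-01, -3.087e+00,  3.000e-03]), 'force': array([-0.139, -0.149, -0.447]), 'ft_torque': array([ 0.013, -0.025, -0.022]), 'gripper_force': np.float64(0.0), 'width': np.float64(0.998)} 0.019
top [[406.6, 0.0, 252.0], [0.0, 406.6, 195.9], [0.0, 0.0, 1.0]] [ 0.429 -0.056  1.01 ] [[0.007, -1.0, 0.027], [-0.994, -0.01, -0.105], [0.105, -0.026, -0.994]]
side [[382.8, 0.0, 262.7], [0.0, 382.8, 191.2], [0.0, 0.0, 1.0]] [ 0.169 -0.587  0.776] [[0.827, -0.563, -0.002], [-0.432, -0.632, -0.644], [0.361, 0.534, -0.765]]
```

View pics/top0.png

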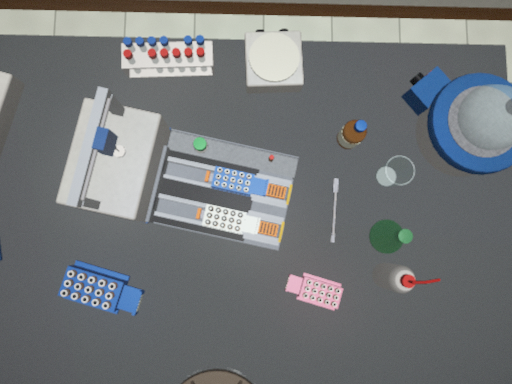

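View pics/side0.png

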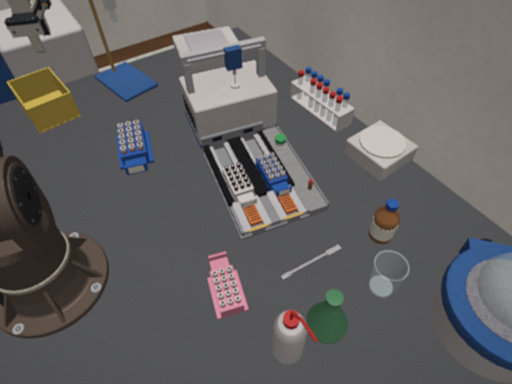

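The blue rack waits in the far lane, with its pad near top-view pixel (278,191). The large blue rack at (95,287) and the pink one at (320,290) are look-alikes. I'll enlarge both views to get feature points.

```bash
python3 - <<'E'
import cv2
t=cv2.imread("pics/top0.png")[125:250,140:305];cv2.imwrite("pics/t1.png",cv2.resize(t,None,fx=4.8,fy=4.8,interpolation=cv2.INTER_CUBIC))
t=cv2.imread("pics/side0.png")[120:240,195:335];cv2.imwrite("pics/s1.png",cv2.resize(t,None,fx=5,fy=5,interpolation=cv2.INTER_CUBIC))
E
```

```text
(no output)
```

View pics/t1.png

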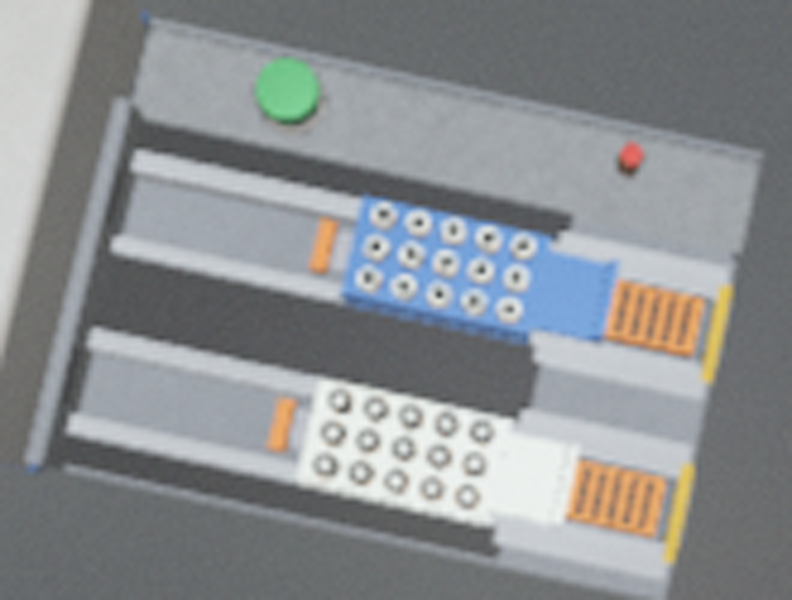

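View pics/s1.png

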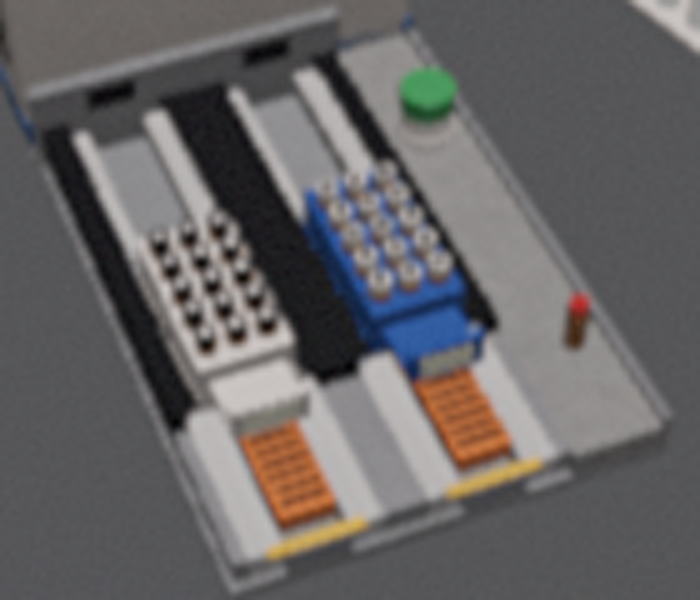

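The far nose is at (324,246) and the near nose at (282,424) in the top crop. The rear edges of the pads are at (701,326) and (661,505), and the blue handle's rear edge is at (610,301). In the side crop the pad rear corners are near (465,460), (510,444), (282,520) and (334,504). I'll fit the sampler pose to these points.

```bash
cat > h.py <<'E'
from cell import sensors, optics, arm
import cv2,numpy as np
from scipy.optimize import least_squares
cal={n:optics.calibration(n) for n in("top","side")}
def proj(n,P):
    c=cal[n];return cv2.projectPoints(np.float64(P).reshape(-1,3),np.array(c["rvec"]),np.array(c["tvec"]),np.array(c["camera_matrix"]),None)[0].reshape(-1,2)
def W(q,P):
    c,s=np.cos(q[2]),np.sin(q[2]);P=np.float64(P).reshape(-1,3)
    return P@np.array([[c,s,0],[-s,c,0],[0,0,1]])+[q[0],q[1],0]
E
python3 - <<'E'
from h import *
T=lambda u:(np.float64(u)+.5)/4.8-.5+[140,125]
S=lambda u:(np.float64(u)+.5)/5-.5+[195,120]
Pt=np.array([[46.5,4,32],[-46.5,4,32],[46.5,-190,34],[-46.5,-190,34]])/1e3
ut=T([[324,246],[282,424],[701,326],[661,505]])
Ps=np.array([[31.5,-190,34],[61.5,-190,34],[-61.5,-190,34],[-31.5,-190,34]])/1e3
us=S([[465,460],[510,444],[282,520],[334,504]])
ft=lambda q:(proj("top",W(q,Pt))-ut).ravel()
fs=lambda q:(proj("side",W(q,Ps))-us).ravel()
for f in(ft,lambda q:np.r_[ft(q),fs(q)]):
    r=least_squares(f,[.4,0,-.2]);print(r.x.round(4),r.fun.round(2))
q=r.x
g=lambda y:(proj("top",W(q,[.0465,y[0],.060]))-T([[610,301]])).ravel()
r=least_squares(g,[-.14]);print("handle y",r.x,r.fun)
g=lambda y:(proj("side",W(q,[.0465,y[0],.060]))-S([[448,354]])).ravel()
r=least_squares(g,[-.14]);print("handle y side",r.x,r.fun)
print("lane dir",W([0,0,q[2]],[0,1,0]),W(q,[[.0465,-.17,.024],[.0465,-.03,.024]]))
E
```

```text
[ 0.5351  0.0336 -0.2041] [-0.02 -0.27  0.13  0.09 -0.32 -0.09  0.21  0.27]
[ 0.5354  0.0346 -0.2023] [-0.45 -0.43 -0.23 -0.06 -0.72 -0.4  -0.12 -0.02 -1.25  0.78  0.92  0.17
 -0.44  0.99  0.9   0.18]
handle y [-0.14343302] [ 0.12745444 -0.59331679]
handle y side [-0.14406147] [ 0.27551602 -0.1638984 ]
lane dir [[0.20096654 0.97959811 0.        ]] [[ 0.54681532 -0.1413107   0.024     ]
 [ 0.57495063 -0.00416697  0.024     ]]
```

arm_command --deltas '[0,0,0,0,0,0.05,0,0,0,0,0,0,0.1,0,0,0,0.03,0.02,-0.045,0.1,0,0,0,0.06,0.04,-0.09,0.1,0,0,0,0.109,0.06,-0.135,0.1,0,0,0,0.109,0.08,-0.18,0.1,0,0,0,0.109,0.1,-0.225,0.1,0,0,0,0.109,0.12,-0.27,0.1,0,0,0,0.109,0.14,-0.315,0.1,0,0,0,0.109,0.16,-0.36,0.1,0,0,0,0.109,0.18,-0.405,0.1,0,0,0,0.109,0.2,-0.45,0.1,0,0,0,0.109,0.22,-0.495,0.1,0,0,0,0.109,0.24,-0.54,0.1,0,0,0,0.109,0.26,-0.585,0.1,0,0,0,0.109,0.28,-0.63,0.1,0,0,0,0.109,0.3,-0.675,0.1,0,0,0,0.109,0.319,-0.72,0.1,0,0,0,0.109,0.319,-0.72,0.1,0,0,0,0.109,0.319,-0.72,0.1,0]'

```text
clock: 2.1
position: [0.547, -0.1394, 0.345]
ee_rot: [-0.322, -3.124, 0.001]
force: [-0.5, 0.7, 0.5]
width: 0.006
gripper_force: 0.0
```

arm_command --deltas '[0,0,0,0,0,-0.05,0,0,0,0,0,0,-0.1,0,0,0,0,0,0,-0.15,0,0,0,0,0,0,-0.2,0,0,0,0,0,0,-0.24,0,0,0,0,0,0,-0.265,0,0,0,0,0,0,-0.265,0,0,0,0,0,0,-0.265,0]'

```text
clock: 2.9
position: [0.5474, -0.137, 0.0813]
ee_rot: [-0.316, -3.125, -0.001]
force: [0.2, -0.1, 0.6]
width: 0.01
gripper_force: 0.0
```

```bash
python3 - <<'E'
from h import *
a=optics.get_image("side")[130:250,215:335];b=optics.get_image("wrist")
a=cv2.resize(a,None,fx=4,fy=4,interpolation=cv2.INTER_CUBIC)
b=cv2.resize(b,(320,240),interpolation=cv2.INTER_AREA)
b=cv2.copyMakeBorder(b,0,240,0,0,cv2.BORDER_CONSTANT)
cv2.imwrite("pics/c2.png",np.hstack([a,b]));print(sensors.observe()["position"],sensors.observe()["force"])
E
```

```text
[ 0.5484369  -0.13777196  0.08254765] [ 0.24505212 -0.39724083 -0.35761992]
```

View pics/c2.png

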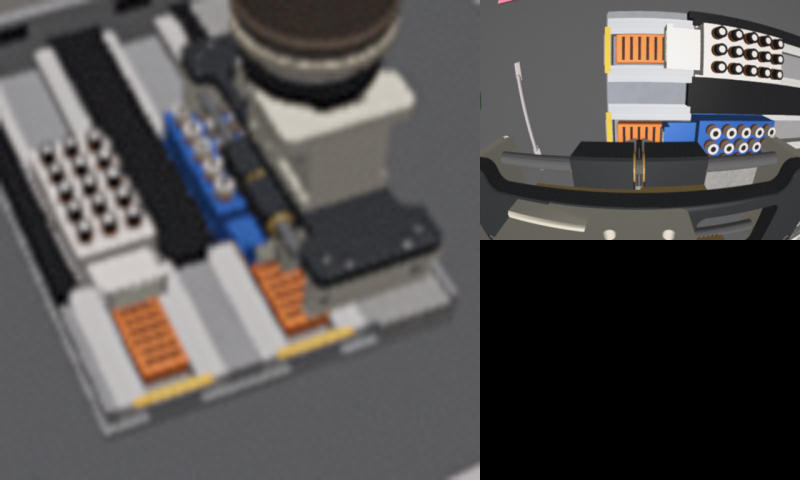

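The wrist view (right half) shows the closed fingertips at column 640. That is midway between the pad's rear end (617) and the handle (665), so I can press down there.

arm_command --deltas '[0,0,0,0,0,-0.01,0,0,0,0,0,0,-0.02,0,0,0,0,0,0,-0.026,0,0,0,0,0,0,-0.031,0,0,0,0,0,0,-0.034,0,0,0,0,0,0,-0.034,0,0,0,0,0,0,-0.034,0]'

```text
clock: 3.7
position: [0.5471, -0.138, 0.0468]
ee_rot: [-0.318, -3.125, -0.0]
force: [-1.4, 1.8, 2.4]
width: -0.001
gripper_force: 1.2
```

```bash
python3 - <<'E'
from h import *
for _ in range(6):
    optics.get_image("top");s=sensors.observe();print(s["position"].round(4),s["force"].round(2))
E
```

```text
[ 0.5471 -0.1381  0.0468] [-1.77  0.8   2.51]
[ 0.5472 -0.1382  0.0469] [-1.32  1.77  2.12]
[ 0.5472 -0.1382  0.0469] [-1.52  1.16  1.9 ]
[ 0.5472 -0.1382  0.0469] [-1.44  1.81  2.22]
[ 0.5472 -0.1382  0.0469] [-2.17  1.58  2.58]
[ 0.5472 -0.1382  0.0469] [-2.35  0.4   2.7 ]
```

arm_command --deltas '[0,0,0,0,0,-0.002,0,0,0,0,0,0,-0.004,0,0,0,0,0,0,-0.005,0,0,0,0,0,0,-0.005,0,0,0,0,0,0,-0.005,0]'

```text
clock: 4.5
position: [0.5474, -0.1382, 0.0418]
ee_rot: [0.318, 3.125, -0.0]
force: [-1.2, 0.0, 4.1]
width: 0.003
gripper_force: 1.8
```

```bash
python3 - <<'E'
from h import *
for _ in range(5):
    b=optics.get_image("wrist");s=sensors.observe();print(s["position"].round(4),s["force"].round(2))
a=optics.get_image("side")[120:220,215:335]
b=b[0:260,180:512]
a=cv2.resize(a,(460,384),interpolation=cv2.INTER_CUBIC)
b=cv2.resize(b,(332,260));b=cv2.copyMakeBorder(b,0,124,0,0,cv2.BORDER_CONSTANT)
cv2.imwrite("pics/c3.png",np.hstack([a,b]))
E
```

```text
[ 0.5473 -0.1382  0.0418] [-1.43  0.32  3.57]
[ 0.5473 -0.1382  0.0418] [-0.84  0.02  3.52]
[ 0.5473 -0.1382  0.0418] [-1.2  -0.29  3.35]
[ 0.5474 -0.1383  0.0418] [-1.26  0.01  4.14]
[ 0.5473 -0.1382  0.0418] [-0.95 -0.09  3.13]
```

View pics/c3.png

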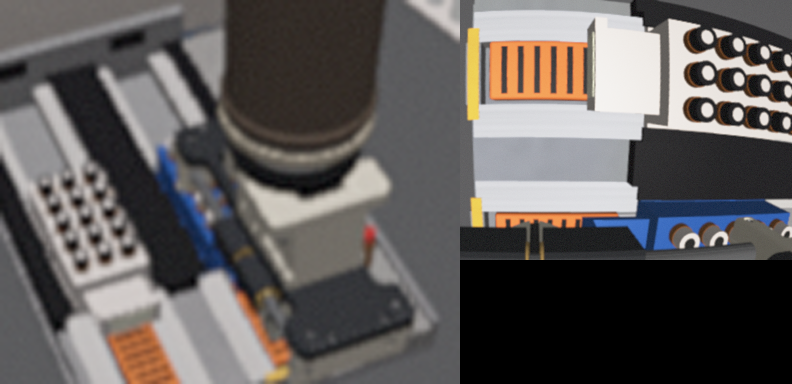

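arm_command --deltas '[0,0,0,0,0,-0.001,0,0,0,0,0,0,-0.001,0,0,0,0,0,0,-0.001,0]'

```text
clock: 5.1
position: [0.5474, -0.1383, 0.0412]
ee_rot: [0.318, 3.125, 0.0]
force: [-2.7, 0.7, 9.5]
width: 0.005
gripper_force: 4.8
```

```bash
python3 - <<'E'
from h import *
F=[]
for _ in range(6):
    optics.get_image("top");s=sensors.observe();F.append(s["force"])
print(s["position"].round(4),np.mean(F,0).round(2))
E
```

```text
[ 0.5474 -0.1383  0.0412] [-2.44  0.58  9.49]
```

The bar has bottomed: the force jumped to 9.5 N. I'll ease back about 2 mm and slide forward along the lane.

arm_command --deltas '[0,0,0,0,0,0.0022,0,0,0,0,0.0008,0.0039,0.0022,0,0,0,0,0.0016,0.0078,0.0022,0,0,0,0,0.0024,0.0118,0.0022,0,0,0,0,0.0032,0.0157,0.0022,0,0,0,0,0.004,0.0196,0.0022,0,0,0,0,0.0048,0.0235,0.0025,0,0,0,0,0.0056,0.0274,0.003,0,0,0,0,0.0064,0.0314,0.003,0,0,0,0,0.0072,0.0353,0.003,0,0,0,0,0.008,0.0392,0.003,0,0,0,0,0.008,0.0392,0.003,0]'

```text
clock: 6.6
position: [0.5554, -0.0977, 0.0436]
ee_rot: [-0.316, -3.125, -0.001]
force: [-0.0, -0.2, 3.1]
width: 0.004
gripper_force: 1.7
```

```bash
python3 - <<'E'
from h import *
a=optics.get_image("top")[125:250,140:305];b=optics.get_image("wrist")
s=sensors.observe();print(s["position"].round(4),s["force"].round(2))
b=b[0:260,180:512];a=cv2.resize(a,(460,348),interpolation=cv2.INTER_CUBIC);b=cv2.copyMakeBorder(b,0,88,0,0,cv2.BORDER_CONSTANT)
cv2.imwrite("pics/c4.png",np.hstack([a,b]))
E
```

```text
[ 0.5554 -0.0977  0.0437] [0.43 1.81 2.65]
```

View pics/c4.png

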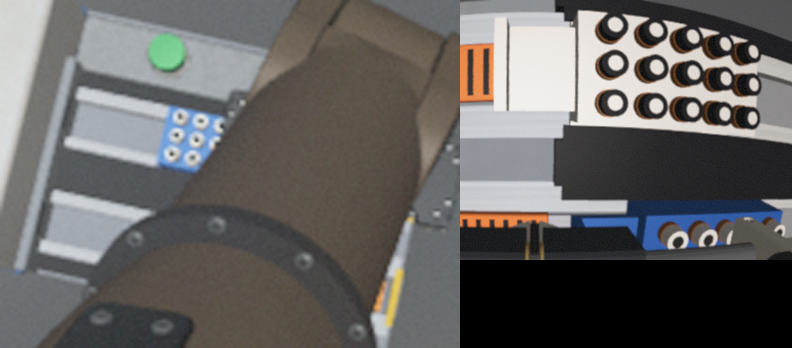

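The rack is now over the nose, with its cap block at crop (195,137). I'll raise the tip and push on.

arm_command --deltas '[0,0,0,-0.0004,-0.002,0.004,0,0,0,0,-0.0004,-0.002,0.008,0,0,0,0,0.0012,0.0059,0.008,0,0,0,0,0.0024,0.0118,0.008,0,0,0,0,0.0036,0.0176,0.008,0,0,0,0,0.0048,0.0235,0.008,0,0,0,0,0.006,0.0294,0.008,0,0,0,0,0.0072,0.0353,0.008,0,0,0,0,0.0084,0.0412,0.008,0,0,0,0,0.0096,0.047,0.008,0,0,0,0,0.0109,0.0529,0.008,0,0,0,0,0.0121,0.0588,0.008,0,0,0,0,0.0133,0.0647,0.008,0,0,0,0,0.0145,0.0706,0.008,0,0,0,0,0.0155,0.0755,0.008,0,0,0,0,0.0155,0.0755,0.008,0]'

```text
clock: 8.3
position: [0.5709, -0.0221, 0.0516]
ee_rot: [-0.315, -3.125, -0.001]
force: [-0.1, -0.4, -0.4]
width: 0.004
gripper_force: 0.0
```

arm_command --deltas '[0,0,0,0.0004,0.002,0,0,0,0,0,0.0006,0.003,0,0,0,0,0,0.0006,0.003,0,0,0,0,0,0.0006,0.003,0,0]'

```text
clock: 8.7
position: [0.5713, -0.0205, 0.0517]
ee_rot: [-0.318, -3.125, -0.0]
force: [-0.5, -0.5, -0.0]
width: 0.004
gripper_force: 0.3
```

```bash
python3 - <<'E'
from h import *
F=[]
for _ in range(4):
    a=optics.get_image("top");s=sensors.observe();F.append(s["force"])
print(s["position"].round(4),np.mean(F,0).round(2))
E
```

```text
[ 0.5713 -0.0204  0.0517] [-0.89 -0.6  -0.47]
```

arm_command --deltas '[0,0,0,0.0003,0.0015,0,0,0,0,0,0.0006,0.003,0,0,0,0,0,0.0006,0.003,0,0,0,0,0,0.0006,0.003,0,0]'

```text
clock: 9.3
position: [0.5721, -0.0173, 0.0518]
ee_rot: [0.317, 3.125, 0.0]
force: [0.0, 0.6, 0.7]
width: 0.008
gripper_force: 0.3
```

arm_command --deltas '[0,0,0,0.0002,0.001,0,0,0,0,0,0.0004,0.002,0,0,0,0,0,0.0004,0.002,0,0,0,0,0,0.0004,0.002,0,0]'

```text
clock: 9.7
position: [0.5724, -0.0153, 0.0518]
ee_rot: [0.318, 3.125, 0.0]
force: [-1.2, -1.0, 0.3]
width: 0.001
gripper_force: 0.6
```

arm_command --deltas '[0,0,0,0.0002,0.001,0,0,0,0,0,0.0004,0.002,0,0,0,0,0,0.0004,0.002,0,0,0,0,0,0.0004,0.002,0,0]'

```text
clock: 10.1
position: [0.5728, -0.0134, 0.0517]
ee_rot: [0.318, 3.125, 0.0]
force: [-0.0, -1.3, 0.8]
width: 0.003
gripper_force: 0.8
```

```bash
python3 - <<'E'
from h import *
F=[]
for _ in range(4):
    a=optics.get_image("wrist");s=sensors.observe();F.append(s["force"])
print(s["position"].round(4),np.mean(F,0).round(2))
E
```

```text
[ 0.5728 -0.0134  0.0518] [-0.2  -1.45  1.09]
```

Still moving freely, so I'll back off and look.

arm_command --deltas '[0,0,0,-0.003,-0.015,0,0,0,0,0,-0.006,-0.03,0,0,0,0,0,-0.006,-0.03,0.05,0,0,0,0,-0.006,-0.03,0.1,0,0,0,0,-0.006,-0.03,0.15,0,0,0,0,-0.006,-0.03,0.2,0,0,0,0,-0.046,-0.06,0.22,0,0,0,0,-0.086,-0.09,0.22,0,0,0,0,-0.12,-0.12,0.22,0,0,0,0,-0.15,-0.15,0.22,0,0,0,0,-0.15,-0.19,0.22,0,0,0,0,-0.15,-0.23,0.22,0,0,0,0,-0.15,-0.23,0.22,0]'

```text
clock: 11.6
position: [0.4204, -0.25, 0.2723]
ee_rot: [0.331, 3.123, -0.004]
force: [0.5, 0.5, 0.1]
width: 0.003
gripper_force: 0.0
```

```bash
python3 - <<'E'
from h import *
a=optics.get_image("top")[125:250,140:305];b=optics.get_image("side")[110:240,195:335]
a=cv2.resize(a,(792,600),interpolation=cv2.INTER_CUBIC)
cv2.imwrite("pics/t5.png",a);cv2.imwrite("pics/s5.png",cv2.resize(b,None,fx=4,fy=4,interpolation=cv2.INTER_CUBIC))
q=[.535,.034,-.2032]
for n in("top","side"):
  for y in(.0545,.061):print(n,y,(proj(n,W(q,[[.0465,y-.083,.060],[.0465-.025,y+.048,.056],[.0465,0,.032]]))).round(1).tolist())
E
```

```text
top 0.0545 [[219.4, 176.7], [162.9, 175.5], [208.5, 176.0]]
top 0.061 [[216.7, 176.1], [160.2, 174.9], [208.5, 176.0]]
side 0.0545 [[266.0, 159.5], [239.8, 132.4], [261.9, 159.9]]
side 0.061 [[265.1, 157.9], [239.0, 131.0], [261.9, 159.9]]
```

View pics/t5.png

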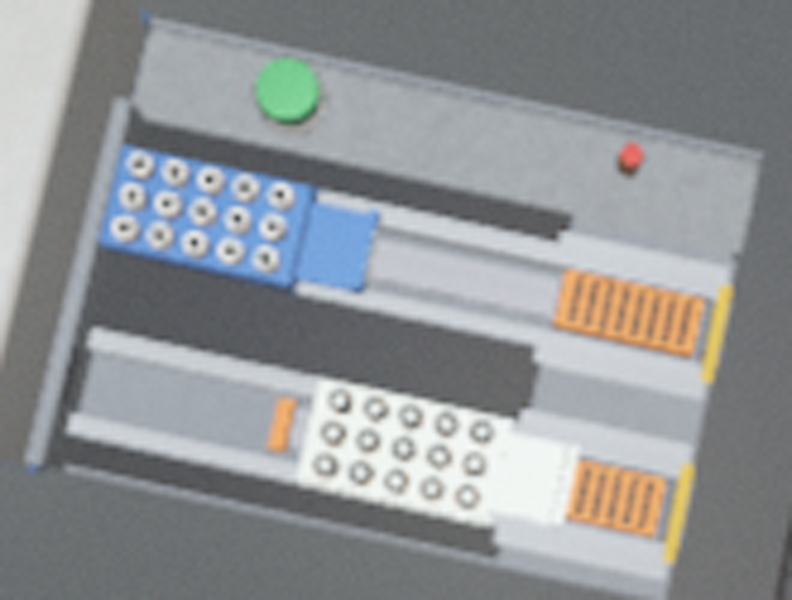

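View pics/s5.png

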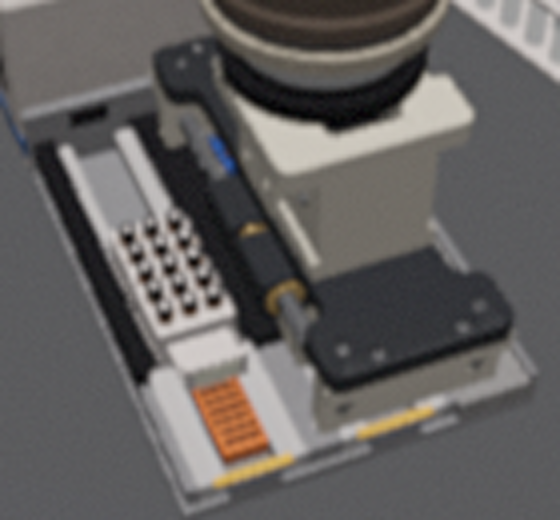

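The rack is at the end wall, with the handle's rear edge at crop (372,250), so its origin is at about +60 mm. The far pad now shows its whole length. I'll check that it is back up by comparing its image with the first one.

```bash
python3 - <<'E'
from h import *
g=lambda i:np.float32(cv2.cvtColor(i,cv2.COLOR_BGR2GRAY))
A=g(cv2.imread("pics/top0.png"));B=g(np.mean([optics.get_image("top") for _ in range(4)],0).astype(np.uint8))
q=[.535,.034,-.2032]
for nm,(r,c) in dict(far=((180,202),(270,290)),near=((217,240),(261,282))).items():
    a=A[r[0]:r[1],c[0]:c[1]];best=[]
    def f(d):
        M=np.float32([[1,0,-d[0]],[0,1,-d[1]]]);w=cv2.warpAffine(A,M,(512,384),flags=cv2.INTER_CUBIC)
        return (w-B)[r[0]:r[1],c[0]:c[1]].ravel()
    s=least_squares(f,[0,0],diff_step=.05,x_scale=.1);print(nm,-s.x.round(2),s.cost,least_squares(f,[.3,.3],diff_step=.05).x.round(2))
p=lambda z:proj("top",W(q,[.0465,-.175,z]))
print("shift if down",p(.022)-p(.034))
E
```

```text
far [-0. -0.] 5880.0 [0.3 0.3]
near [-0. -0.] 6977.5 [0.3 0.3]
shift if down [[-0.45659074  0.5725757 ]]
```

```bash
python3 - <<'E'
from h import *
g=lambda i:np.float32(cv2.cvtColor(i,cv2.COLOR_BGR2GRAY))
A=g(cv2.imread("pics/top0.png"));B=np.mean([g(optics.get_image("top")) for _ in range(4)],0)
G=np.arange(-1,1.01,1/16)
for nm,(r,c) in dict(far=((180,202),(270,290)),near=((217,240),(261,282))).items():
    def f(x,y):
        w=cv2.warpAffine(A,np.float32([[1,0,x],[0,1,y]]),(512,384),flags=cv2.INTER_CUBIC)
        return np.mean((w-B)[r[0]:r[1],c[0]:c[1]]**2)
    print(nm,min((f(x,y),x,y) for x in G for y in G),f(0,0),f(-.45,.57))
E
```

```text
far (np.float32(30.939062), np.float64(0.0), np.float64(0.0)) 30.939062 123.60416
near (np.float32(33.343037), np.float64(0.0), np.float64(0.0)) 33.343037 106.22883
```

The far pad hasn't shifted from its first, raised position; pressed down it would appear about 0.7 px away. The rack is home and the gripper is clear, so I'll hand in.

```bash
python3 -c "
from cell import arm
print(arm.sign_off())"
```

```text
the job is handed in; nothing more can be done
None
```

I loaded the blue rack into the far lane and handed the job in at about 12 s: by the camera images it is fully home (origin about +60 mm), its stop bar is up again behind it, and the white rack and near stop have not visibly moved; sign-off gave no verdict.

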